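# Clamp a club handle in the assembly jig

### The job

Clamp the loose green club handle in the assembly jig. Lift the sprung clamp bar by its black knob and turn it right aside, lay the handle (do not drop it) in the two V-blocks with its yellow pommel on the outside of the orange block and let go of it with the pommel's shoulder snug against that block, then lift and turn the bar back over the handle behind its red catch and lower it by hand until it bears on the handle. Never let the bar snap down on its spring, and leave the foam roll, the tape and the screwdriver where they are.

Things in the scene. Friction and masses are not known exactly. Their poses are not given: they have to be found in the camera images.
- jig: Clamping jig fixed to the table: aluminium plate 245 x 170 x 12 mm (x -100 to 145 mm) with two 90-degree V-blocks 20 mm thick along y, at y = -55 (orange) and +55 mm (grey); 90 mm free between them. Origin on the table under the V axis, midway; y runs along the V's from orange to grey, z up. A steel post, 14 mm thick, 110 mm high, at x = -75 mm carries the clamp bar.
- cradle (a point): Point on the V-blocks' common axis, midway between them, 55 mm above the table; axes as the jig's. When the handle is seated its origin lies here and its y axis points along this y axis (its roll does not matter).
- orange_block (a point): Centre of the orange block's outer face (jig y = -65 mm), on the V axis. The pommel's shoulder must touch this face.
- catch (a point): Centre between two red uprights at the bar's end, 83 mm above the table, jig x = 120 mm: a tall backstop (118 mm high, jig y = -20 to -12.5 mm) and a low catch (83 mm high, y = 12.5 to 20 mm), each 14 mm along x. The 20 mm wide end of the bar sits between them when home.
- clamp_pivot (a point): Point on the axis of the clamp's post, at the height of the bar's underside when fully down (61 mm above the table); axes as the jig's.
- clamp_lift (a joint): Height of the clamp bar in m: 0 fully down, 0.042 top stop. A damped spring always pulls it down, weight included about 8 N at 0, 11 N at the top, plus 2.4 N when raised at 0.1 m/s; let go it snaps down at about 0.35 m/s. It bears on a seated handle at 0.010. The catch blocks turning until the bar is lifted 0.022 (use 0.026 or more).
- clamp_swing (a joint): Turn of the bar about the post's vertical axis, rad: 0 home, bar along the jig's +x across the V's; grows as the bar turns towards the jig's +y, up to 1.7; at -0.012 it meets the backstop. It stays where left (light friction). Beyond 1.25 it is clear of V's and handle. There too it springs down, its underside below a seated handle's top.
- knob (a point): Black plain round upright knob on the clamp bar (steel, 20 mm wide, 12 thick, 200 long from the post); 26 mm diameter, 32 mm high, 135 mm from the post's axis. This point is on its axis, 14 mm below its top, 22 mm above the bar's top face, 95 mm above the table when the bar is down. It does not turn on the bar: turn a tight grip with it. Its x axis points along the bar, away from the post.
- handle: Loose club handle, 0.11 to 0.22 kg: green barrel, 32 mm diameter, 160 long, yellow pommel (48 mm diameter, 22 thick) on one end. Origin on its axis, y along it away from the pommel: pommel's end at y = -88, its shoulder -66, mass centre -8, plain end +94 mm. Starts level in the blue rest, axis 46 mm high, within 0.8 rad of parallel to the V's, pommel on the orange block's side.
- pommel (a point): Centre of the yellow pommel, on the handle's axis, 77 mm from the handle's origin.
- rest: Fixed blue plastic rest, 80 x 150 mm, that holds the handle at the start; two notched supports 16 mm thick and 46 mm high at y = -50 and +50 mm (84 mm free between them). Origin on the table under its middle; y axis along the handle.
- foam_roll: Loose green foam-grip roll standing upright, 64 mm diameter, 62 mm high; origin under its middle. A bystander.
- tape: Loose white ring of tape lying flat, 90 mm diameter, 24 mm high; origin under its middle. A bystander.
- driver: Loose screwdriver lying flat, about 200 mm long, along its x axis; origin under its middle. A bystander.
Mind the look-alikes: they are no part of the job. Of the things shaped like the handle, the green one is meant.

How it is judged:
By the outcome, as a careful person would: the job done as asked, in the order asked, and still so for the second after the job is handed in, with the robot touching nothing.
It also fails if it takes over 72 s, if anything falls off the work surface, if the arm or the gripper's body presses on something with over 40 N, if the wrist force passes 120 N, or if a joint passes its speed limit or range.

### The arm

A 6-joint arm with a two-finger parallel gripper is mounted at the origin on the work surface. World frame = base frame: x ahead of the robot, y to its left, z up, the work surface at z = 0. Lengths are in m, angles in rad, forces in N, time in s.
With the tool pointing down it reaches from about 0.275 to 0.825 m from the base axis. Payload 5.2 kg.
Tool frame: the origin (TCP) lies midway between the tips of the shut fingers; the grasp point (between the pads) lies 19 mm behind it; z points along the fingers, y is the line along which they close (so a half turn about z gives the same grasp; the last joint's range is limited). The gripper opens to 93 mm and grips with 3 to 60 N. Pads are 15 mm wide; open, the fingers measure 128 mm over their backs; the gripper's body (75 mm by 188 mm) begins 65 mm behind the grasp point.
Start: joints at [-1.513, 0.259, 1.535, -0, 1.348, -0.203], TCP at [0.142, -0.531, 0.219] pointing down, gripper open.
Joint ranges: [-3.14, 3.14], [-0.91, 2.08], [0.19, 2.58], [-1.22, 4.36], [0.22, 2.71], [-3.12, 3.12]. Speed limits (rad/s): [2.57, 2.57, 3.14, 3.14, 3.14, 3.14].

### API

Orientations are given as a unit quaternion [x, y, z, w].
In Python, from station import * gives the robot as it stands.
- The arm moves only by the tool drive_tool, never from a script. Its argument "steps" is a list of rows, each an object of numbers: "tx", "ty", "tz": the shift along the world's x, y, z normalised to -1 to 1, where 1 is 1 m; "ax", "ay", "az": the turn, a rotation vector about the world's x, y, z normalised to -1 to 1, where 1 is 8 degrees. A call has 1 to 12 rows; each row shifts and turns the commanded pose from where the row before left it; what a row does not reach is not made up. A row lasts 1/10 s, in which the tool goes at most 50 mm and 8.59 degrees, less where a joint would pass 70% of its speed; a pose out of reach is approached as far as the arm can. A call with a number of a shift or a turn outside -1 to 1 is refused whole. A call with a gripper value outside its range is refused whole. "fingers" is the closure, from 0 (fully open) to 1 (shut), set as the call begins (left out, the last holds). The fingers move at their own pace and stop on an object; "squeeze" is the grip in N (left out, the last holds). Time passes only in rows, so rows that do not move let the fingers close. It gives the time, the measured TCP pose, the force, the opening and the grip force at its end, in the units of the state.
- state(): the state, without advancing time (a new reading comes with each control period).
- snapshot(name): name is "scene" or "top"; returns a dict with "pixels" (384x512x3 uint8, blue, green, red), "range_z" (384x512 float32, m along the optical axis (not along the pixel's ray), 0 where there is no reading), "camera_matrix" (3x3 intrinsics, pixels), "dist" ([k1, k2, p1, p2, k3] as OpenCV has them; the pictures are not rectified), "extrinsics" (4x4, takes a point from world to camera coordinates). Camera axes: x right, y up, looking along -z (the intrinsics and any distortion apply to the point x, -y, -z); pixel columns grow to the right and rows downward; lengths in m; the calibration is good to about 2 mm. A picture is of the moment at which its call begins.
- hand_in(): hands the job in; it is judged then, once.
The state is a dict: "time": time; "joint_positions": joint angles; "joint_velocities": joint speeds; "joint_efforts": joint torques, N m; "eef_pos": TCP position; "orientation": TCP orientation; "ft_force": force on the tool from outside, world axes, zero at the start; "torque": the same for the moment, N m; "grip_width": finger opening in m; "finger_force": force on a finger pad.
Only numpy, scipy, OpenCV 4.12 (cv2) and the standard library are available. Lean on these libraries where they do the work, as an engineer would, in place of code of your own. Each camera call takes 0.05 s, during which the arm holds its last target. There are 200 camera calls.

## Working session

There is one attempt and no reset: what is moved stays moved. The work goes in short steps, Python scripts to look and compute and a tool call to move; the robot and the scene stay as the last step left them, time stands still between calls to the robot, and variables do not carry over. Pictures are saved under pics/ and viewed, at most 10 in all, crops included, and the job is handed in when it is done.

Besides the shell and the picture viewer there is one more tool, called after "Request:" as name([rows], argument=value, ...), one row to a line, values as JSON. drive_tool: Moves the arm, as the interface text tells. Its arguments: {"type":"object","properties":{"steps":{"type":"array","items":{"type":"object","properties":{"tx":{"type":"number"},"ty":{"type":"number"},"tz":{"type":"number"},"ax":{"type":"number"},"ay":{"type":"number"},"az":{"type":"number"}}}},"fingers":{"type":"number"},"squeeze":{"type":"number"}},"required":["steps"]}

```bash
mkdir -p pics; ls; cat > h.py <<'E'
from station import *
import numpy as np, cv2
def world(s):
    K=np.array(s["camera_matrix"]);T=np.linalg.inv(np.array(s["extrinsics"]));z=s["range_z"].astype(float)
    v,u=np.mgrid[:384,:512]
    p=cv2.undistortPoints(np.stack([u,v],-1).reshape(-1,1,2).astype(float),K,np.array(s["dist"],float)).reshape(384,512,2)
    c=np.stack([p[...,0]*z,-p[...,1]*z,-z,np.ones_like(z)],-1)
    w=(c@T.T)[...,:3]; w[z==0]=np.nan
    return w
E
python3 - <<'E'
from h import *
for n in("scene","top"):
    s=snapshot(n); cv2.imwrite(f"pics/{n}0.png",s["pixels"]); np.savez(f"{n}0.npz",px=s["pixels"],w=world(s)); 
    print(n,np.linalg.inv(s["extrinsics"])[:3,3].round(3))
print(state()["time"])
E
```

```text
pics
scene [ 0.864 -0.739  0.591]
top [ 0.424 -0.128  1.118]
0.1
```

View pics/scene0.png

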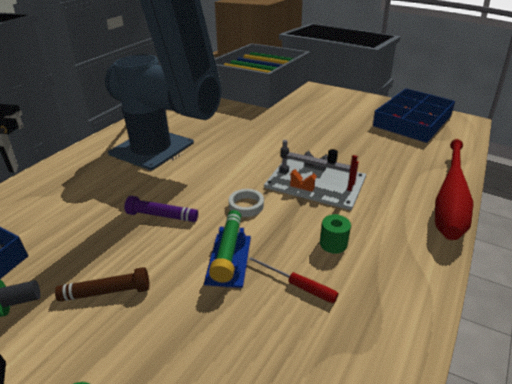

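View pics/top0.png

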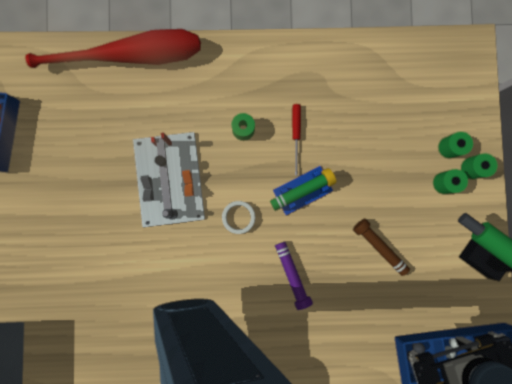

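Candidates shaped like the handle:
- green barrel with yellow pommel in the blue rest: top (305,190), scene (230,245)
- purple: top (293,275)
- brown: top (381,247)
- green and grey tool: top (490,245)

The one in the blue rest is the only one that is green with a yellow pommel, so it fits. The jig is at top (170,180), with the orange block at (188,183), the knob near (160,160) and the post near (170,212). I'll confirm the handle in a crop and measure.

```bash
cat > m.py <<'E'
from h import *
a=np.load("top0.npz");b=np.load("scene0.npz")
A=a["px"][120:240,125:345];cv2.imwrite("pics/crop.png",cv2.resize(A,None,fx=3.6,fy=3.6,interpolation=cv2.INTER_CUBIC))
for nm,d in(("top",a),("scene",b)):
    h=cv2.cvtColor(d["px"],cv2.COLOR_BGR2HSV);w=d["w"];H,S,V=h[...,0].astype(int),h[...,1],h[...,2]
    reg=(w[...,0]>.2)&(w[...,0]<.75)&(w[...,1]>-.4)&(w[...,1]<.4)&(w[...,2]>.012)&(w[...,2]<.2)
    for c,m in dict(orange=(H>3)&(H<15)&(S>190)&(V>120),yellow=(H>18)&(H<32)&(S>170)&(V>120),green=(H>45)&(H<80)&(S>120),red=((H<3)|(H>175))&(S>150),blue=(H>108)&(H<125)&(S>150),grey=(S<60)&(V<150),white=(S<40)&(V>150)).items():
        n,l,st,ce=cv2.connectedComponentsWithStats((m&reg).astype(np.uint8))
        for i in range(1,n):
            if st[i,4]<12: continue
            p=w[l==i]
            print(nm,c,st[i,4],"px",ce[i].round(0),"min",np.percentile(p,3,0).round(3),"med",np.median(p,0).round(3),"max",np.percentile(p,97,0).round(3))
E
python3 m.py
```

```text
top yellow 122 px [329. 176.] min [ 0.522 -0.36   0.057] med [ 0.538 -0.346  0.066] max [ 0.557 -0.334  0.071]
top green 363 px [243. 125.] min [ 0.653 -0.15   0.041] med [ 0.682 -0.125  0.061] max [ 0.707 -0.099  0.064]
top green 494 px [305. 189.] min [ 0.478 -0.335  0.051] med [ 0.506 -0.283  0.058] max [ 0.537 -0.231  0.063]
top green 41 px [275. 204.] min [ 0.458 -0.21   0.055] med [ 0.468 -0.203  0.059] max [ 0.479 -0.195  0.063]
top red 215 px [296. 121.] min [ 0.653 -0.279  0.019] med [ 0.699 -0.27   0.023] max [ 0.74  -0.262  0.027]
top blue 30 px [316. 173.] min [ 0.544 -0.325  0.018] med [ 0.549 -0.316  0.043] max [ 0.557 -0.309  0.049]
top blue 29 px [324. 189.] min [ 0.501 -0.347  0.023] med [ 0.506 -0.338  0.045] max [ 0.514 -0.331  0.047]
top blue 27 px [283. 190.] min [ 0.5   -0.234  0.018] med [ 0.506 -0.226  0.043] max [ 0.512 -0.22   0.046]
top blue 31 px [291. 205.] min [ 0.458 -0.255  0.025] med [ 0.465 -0.248  0.045] max [ 0.47  -0.24   0.048]
top grey 22 px [189. 140.] min [0.639 0.021 0.012] med [0.651 0.028 0.013] max [0.665 0.036 0.018]
top grey 831 px [164.
[... 5201 characters left out ...]
] min [0.429 0.037 0.012] med [0.433 0.053 0.013] max [0.439 0.076 0.014]
scene white 403 px [333. 180.] min [0.556 0.06  0.012] med [0.592 0.102 0.013] max [0.631 0.153 0.015]
scene white 19 px [305. 175.] min [0.506 0.075 0.012] med [0.517 0.09  0.013] max [0.523 0.102 0.014]
scene white 149 px [355. 192.] min [0.651 0.019 0.012] med [0.662 0.076 0.014] max [0.673 0.154 0.016]
scene white 12 px [279. 186.] min [ 0.466 -0.003  0.012] med [0.475 0.005 0.013] max [0.483 0.01  0.015]
scene white 161 px [246. 199.] min [ 0.399 -0.144  0.023] med [ 0.445 -0.11   0.026] max [ 0.48  -0.064  0.028]
scene white 46 px [330. 199.] min [0.6   0.011 0.012] med [0.619 0.017 0.014] max [0.637 0.024 0.016]
```

View pics/crop.png

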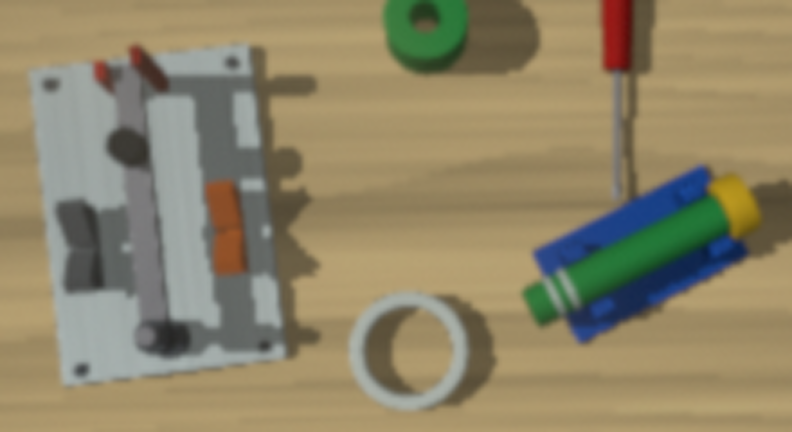

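The crop shows the green handle with its yellow pommel at crop (735,205), two white stripes at the plain end and the orange block at (226,228). The knob is at (128,146), the post at (150,335) and the red catch at (105,75)/(150,68). Next I'll fit poses from both views.

```bash
cat > m2.py <<'E'
from h import *
from scipy.optimize import least_squares
for nm in("top","scene"):
    d=np.load(nm+"0.npz");w=d["w"];h=cv2.cvtColor(d["px"],cv2.COLOR_BGR2HSV);H,S,V=h[...,0].astype(int),h[...,1],h[...,2]
    box=lambda x0,x1,y0,y1,z0,z1:(w[...,0]>x0)&(w[...,0]<x1)&(w[...,1]>y0)&(w[...,1]<y1)&(w[...,2]>z0)&(w[...,2]<z1)
    # plate
    p=w[box(.38,.72,-.05,.22,.008,.018)&(S<75)]
    r=cv2.minAreaRect(p[:,:2].astype(np.float32)*1000)
    print(nm,"plate",np.round(r,2) if 0 else r,np.median(p[:,2]))
    # bar
    p=w[box(.46,.67,.04,.14,.066,.082)&(S<110)];m=p.mean(0);u=np.linalg.svd(p-m,full_matrices=False)[2][0]
    print(" bar",len(p),m.round(4),"yaw",np.degrees(np.arctan(u[1]/u[0])).round(2), np.median(p[:,2]))
    p=w[box(.53,.62,.05,.13,.085,.13)];print(" knob",len(p),np.percentile(p,[3,50,97],axis=0).round(4).tolist())
    t=p[p[:,2]>.1];print(" knobtop",len(t),t.mean(0).round(4),cv2.minEnclosingCircle(t[:,:2].astype(np.float32)*1000))
    p=w[box(.42,.5,.04,.14,.09,.14)];print(" post",len(p),np.percentile(p,[3,50,97],axis=0).round(4).tolist())
    # handle cylinder fit
    g=(H>45)&(H<80)&(S>120)&box(.44,.56,-.36,-.18,.04,.08)
    p=w[g];f=lambda q:np.linalg.norm(np.cross(p-[q[0],q[1],q[4]],[np.cos(q[2]),np.sin(q[2]),q[3]])/np.hypot(1,q[3]),axis=1)-.016
    q=least_squares(f,[.506,-.283,2.05,0,.046],loss="soft_l1",f_scale=.001).x
    yel=w[(H>18)&(H<32)&(S>150)&box(.5,.58,-.4,-.32,.02,.09)]
    a=np.array([np.cos(q[2]),np.sin(q[2])]);sy=(yel[:,:2]-q[:2])@a;sg=(p[:,:2]-q[:2])@a
    print(" handle",q.round(4),"deg",np.degrees(q[2]).round(2),"yel",np.percentile(sy,[2,98]).round(4),"green",np.percentile(sg,[.5,99.5]).round(4),"rms",np.std(f(q)).round(4))
    for s in (np.percentile(sg,99.7)-.094,np.percentile(sy,99)+.066-0.0): print("   origin",(q[:2]+a*s).round(4))
    bl=w[(H>108)&(H<125)&(S>150)&box(.42,.6,-.38,-.18,.002,.06)]
    r=cv2.minAreaRect(bl[:,:2].astype(np.float32)*1000);print(" rest",r)
E
python3 m2.py
```

```text
top plate ((545.8443603515625, 85.89659118652344), (244.27481079101562, 169.55430603027344), 5.787934303283691) 0.011125921908752279
 bar 519 [0.5509 0.086  0.0719] yaw 6.24 0.07186793624745347
 knob 97 [[0.5712, 0.0779, 0.0884], [0.5823, 0.0876, 0.1067], [0.5939, 0.0997, 0.11]]
 knobtop 85 [0.5829 0.0892 0.1069] ((583.538330078125, 90.06165313720703), 13.048416137695312)
 post 32 [[0.4449, 0.0691, 0.0911], [0.4498, 0.0741, 0.1079], [0.455, 0.0811, 0.1121]]
 handle [ 1.0161 -1.3423  2.0192  0.0027  0.0414] deg 115.69 yel [1.0929 1.1135] green [1.1155 1.2702] rms 0.0016
   origin [ 0.5061 -0.2822]
   origin [ 0.5045 -0.279 ]
 rest ((507.974853515625, -284.7880554199219), (75.70662689208984, 144.600341796875), 25.26456069946289)
scene plate ((548.1919555664062, 83.8239974975586), (247.08071899414062, 169.1296844482422), 6.50044059753418) 0.013014872897280205
 bar 401 [0.5509 0.0821 0.0725] yaw 5.52 0.07303108914319323
 knob 118 [[0.5757, 0.0775, 0.0862], [0.5886, 0.0826, 0.103], [0.5992, 0.1002, 0.1106]]
 knobtop 69 [0.588  0.0867 0.1073] ((586.5698852539062, 88.91983032226562), 13.693425178527832)
 post 44 [[0.4466, 0.0681, 0.0908], [0.4529, 0.0719, 0.103], [0.4584, 0.0813, 0.1119]]
 handle [ 0.5695 -0.4062  2.0335  0.0064  0.0463] deg 116.51 yel [0.0529 0.0726] green [0.0844 0.2326] rms 0.0009
   origin [ 0.5076 -0.282 ]
   origin [ 0.5073 -0.2814]
 rest ((510.1200866699219, -285.91912841796875), (77.14857482910156, 146.07432556152344), 25.999267578125)
```

```bash
python3 - <<'E'
from h import *
from scipy.spatial.transform import Rotation as R
s=state();r=R.from_quat(s["orientation"]).as_matrix();print(r.round(3),s["eef_pos"],s["grip_width"],s["ft_force"])
print("tool y heading",np.degrees(np.arctan2(r[1,1],r[0,1])),"tool x",np.degrees(np.arctan2(r[1,0],r[0,0])))
E
```

```text
[[ 0.966  0.258 -0.   ]
 [ 0.258 -0.966  0.002]
 [ 0.    -0.002 -1.   ]] [ 0.14180853 -0.53088034  0.21790157] 0.09296145237871022 [-0.04940803  0.68809487 -0.39875832]
tool y heading -75.05827256619452 tool x 14.94169550503143
```

Request:
drive_tool([
  {"tx":0.0277,"ty":0.0387,"az":-0.07},
  {"tx":0.0277,"ty":0.0387,"az":-0.07},
  {"tx":0.0277,"ty":0.0387,"az":-0.07},
  {"tx":0.0277,"ty":0.0387,"az":-0.07},
  {"tx":0.0277,"ty":0.0387,"az":-0.07},
  {"tx":0.0277,"ty":0.0387,"az":-0.07},
  {"tx":0.0277,"ty":0.0387,"az":-0.07},
  {"tx":0.0277,"ty":0.0387,"az":-0.07},
  {"tx":0.0277,"ty":0.0387,"az":-0.07},
  {"tx":0.0277,"ty":0.0387,"az":-0.07},
  {"tx":0.0277,"ty":0.0387,"az":-0.07},
  {"tx":0.0277,"ty":0.0387,"az":-0.07},
], fingers=0.35, squeeze=45)

```text
schema error: expected keys tx, ty, tz, ax, ay, az
```

Request:
drive_tool([
  {"tx":0.0277,"ty":0.0387,"az":-0.07},
  {"tx":0.0277,"ty":0.0387,"az":-0.07},
  {"tx":0.0277,"ty":0.0387,"az":-0.07},
  {"tx":0.0277,"ty":0.0387,"az":-0.07},
  {"tz":-0.04},
  {"tz":-0.04},
  {},
  {},
])

```text
schema error: expected keys tx, ty, tz, ax, ay, az
```

Request:
drive_tool([
  {"tx":0.0277,"ty":0.0387,"tz":0,"ax":0,"ay":0,"az":-0.07},
  {"tx":0.0277,"ty":0.0387,"tz":0,"ax":0,"ay":0,"az":-0.07},
  {"tx":0.0277,"ty":0.0387,"tz":0,"ax":0,"ay":0,"az":-0.07},
  {"tx":0.0277,"ty":0.0387,"tz":0,"ax":0,"ay":0,"az":-0.07},
  {"tx":0.0277,"ty":0.0387,"tz":0,"ax":0,"ay":0,"az":-0.07},
  {"tx":0.0277,"ty":0.0387,"tz":0,"ax":0,"ay":0,"az":-0.07},
  {"tx":0.0277,"ty":0.0387,"tz":0,"ax":0,"ay":0,"az":-0.07},
  {"tx":0.0277,"ty":0.0387,"tz":0,"ax":0,"ay":0,"az":-0.07},
  {"tx":0.0277,"ty":0.0387,"tz":0,"ax":0,"ay":0,"az":-0.07},
  {"tx":0.0277,"ty":0.0387,"tz":0,"ax":0,"ay":0,"az":-0.07},
  {"tx":0.0277,"ty":0.0387,"tz":0,"ax":0,"ay":0,"az":-0.07},
  {"tx":0.0277,"ty":0.0387,"tz":0,"ax":0,"ay":0,"az":-0.07},
], fingers=0.35, squeeze=45)

```text
time: 1.3
eef_pos: [0.4749, -0.065, 0.2185]
orientation: [0.997, 0.072, -0.0, 0.0]
ft_force: [0.4, -0.5, 0.3]
grip_width: 0.0603
finger_force: 0.0
```

Request:
drive_tool([
  {"tx":0.0277,"ty":0.0387,"tz":0,"ax":0,"ay":0,"az":-0.07},
  {"tx":0.0277,"ty":0.0387,"tz":0,"ax":0,"ay":0,"az":-0.07},
  {"tx":0.0277,"ty":0.0387,"tz":0,"ax":0,"ay":0,"az":-0.07},
  {"tx":0.0277,"ty":0.0387,"tz":0,"ax":0,"ay":0,"az":-0.07},
  {"tx":0,"ty":0,"tz":-0.04,"ax":0,"ay":0,"az":0},
  {"tx":0,"ty":0,"tz":-0.04,"ax":0,"ay":0,"az":0},
  {"tx":0,"ty":0,"tz":0,"ax":0,"ay":0,"az":0},
  {"tx":0,"ty":0,"tz":0,"ax":0,"ay":0,"az":0},
])

```text
time: 2.1
eef_pos: [0.5845, 0.0878, 0.1384]
orientation: [0.999, 0.052, -0.001, -0.0]
ft_force: [0.6, -0.4, 0.5]
grip_width: 0.0602
finger_force: 0.0
```

Request:
drive_tool([
  {"tx":0,"ty":0.0012,"tz":-0.02,"ax":0,"ay":0,"az":0},
  {"tx":0,"ty":0,"tz":-0.02,"ax":0,"ay":0,"az":0},
  {"tx":0,"ty":0,"tz":-0.012,"ax":0,"ay":0,"az":0},
  {"tx":0,"ty":0,"tz":-0.008,"ax":0,"ay":0,"az":0},
  {"tx":0,"ty":0,"tz":0,"ax":0,"ay":0,"az":0},
])

```text
time: 2.6
eef_pos: [0.5852, 0.0887, 0.0789]
orientation: [0.999, 0.052, 0.0, 0.0]
ft_force: [0.4, -0.4, 0.4]
grip_width: 0.0603
finger_force: 0.0
```

Request:
drive_tool([
  {"tx":0,"ty":0,"tz":0,"ax":0,"ay":0,"az":0},
  {"tx":0,"ty":0,"tz":0,"ax":0,"ay":0,"az":0},
  {"tx":0,"ty":0,"tz":0,"ax":0,"ay":0,"az":0},
  {"tx":0,"ty":0,"tz":0,"ax":0,"ay":0,"az":0},
  {"tx":0,"ty":0,"tz":0,"ax":0,"ay":0,"az":0},
  {"tx":0,"ty":0,"tz":0,"ax":0,"ay":0,"az":0},
], fingers=1, squeeze=45)

```text
time: 3.2
eef_pos: [0.5852, 0.0891, 0.0788]
orientation: [0.999, 0.052, 0.0, -0.0]
ft_force: [0.5, 0.2, -0.2]
grip_width: 0.0248
finger_force: 45.0
```

Request:
drive_tool([
  {"tx":0,"ty":0,"tz":0.005,"ax":0,"ay":0,"az":0},
  {"tx":0,"ty":0,"tz":0.006,"ax":0,"ay":0,"az":0},
  {"tx":0,"ty":0,"tz":0.006,"ax":0,"ay":0,"az":0},
  {"tx":0,"ty":0,"tz":0.006,"ax":0,"ay":0,"az":0},
  {"tx":0,"ty":0,"tz":0.006,"ax":0,"ay":0,"az":0},
  {"tx":0,"ty":0,"tz":0.006,"ax":0,"ay":0,"az":0},
  {"tx":0,"ty":0,"tz":0,"ax":0,"ay":0,"az":0},
  {"tx":0,"ty":0,"tz":0,"ax":0,"ay":0,"az":0},
])

```text
time: 4.0
eef_pos: [0.5839, 0.089, 0.1136]
orientation: [0.999, 0.052, -0.001, -0.0]
ft_force: [-5.3, -0.1, -10.9]
grip_width: 0.0252
finger_force: 45.0
```

```bash
python3 - <<'E'
import numpy as np
from h import *
s=snapshot("scene");w=world(s)
m=(w[...,0]>.54)&(w[...,0]<.57)&(w[...,1]>.04)&(w[...,1]<.13)&(w[...,2]>.085);print(np.median(w[m],0),m.sum())
# swing plan: knob pos, start -> 1.4
p=np.array([.4500,.0747]);k=np.array([.5852,.0891]);d=k-p;print(np.linalg.norm(d),np.degrees(np.arctan2(d[1],d[0])))
p=k-.135*np.array([np.cos(np.radians(6)),np.sin(np.radians(6))]);d=k-p;a=np.radians(80/12)
pos=[p+np.array([[np.cos(i*a),-np.sin(i*a)],[np.sin(i*a),np.cos(i*a)]])@d for i in range(13)]
print(np.diff(pos,axis=0).round(4).tolist())
E
```

```text
[0.56177496 0.06320551 0.33369176] 473
0.13596470130147756 6.079588957838484
[[-0.0025, 0.0155], [-0.0043, 0.0151], [-0.006, 0.0145], [-0.0077, 0.0137], [-0.0092, 0.0127], [-0.0106, 0.0115], [-0.0119, 0.0102], [-0.013, 0.0088], [-0.0139, 0.0072], [-0.0147, 0.0055], [-0.0152, 0.0038], [-0.0156, 0.002]]
```

Request:
drive_tool([
  {"tx":-0.0025,"ty":0.0155,"tz":0,"ax":0,"ay":0,"az":0.8333},
  {"tx":-0.0043,"ty":0.0151,"tz":0,"ax":0,"ay":0,"az":0.8333},
  {"tx":-0.006,"ty":0.0145,"tz":0,"ax":0,"ay":0,"az":0.8333},
  {"tx":-0.0077,"ty":0.0137,"tz":0,"ax":0,"ay":0,"az":0.8333},
  {"tx":0,"ty":0,"tz":0,"ax":0,"ay":0,"az":0},
])

```text
time: 4.55
eef_pos: [0.5635, 0.1486, 0.1136]
orientation: [0.959, 0.283, -0.001, 0.0]
ft_force: [-3.1, -3.7, -10.8]
grip_width: 0.0255
finger_force: 45.0
```

Request:
drive_tool([
  {"tx":-0.0097,"ty":0.0123,"tz":0,"ax":0,"ay":0,"az":0.8333},
  {"tx":-0.0106,"ty":0.0112,"tz":0,"ax":0,"ay":0,"az":0.8333},
  {"tx":-0.0119,"ty":0.0102,"tz":0,"ax":0,"ay":0,"az":0.8333},
  {"tx":-0.013,"ty":0.0088,"tz":0,"ax":0,"ay":0,"az":0.8333},
  {"tx":-0.0139,"ty":0.0072,"tz":0,"ax":0,"ay":0,"az":0.8333},
  {"tx":-0.0147,"ty":0.0055,"tz":0,"ax":0,"ay":0,"az":0.8333},
  {"tx":-0.0152,"ty":0.0038,"tz":0,"ax":0,"ay":0,"az":0.8333},
  {"tx":-0.0156,"ty":0.002,"tz":0,"ax":0,"ay":0,"az":0.8333},
  {"tx":0,"ty":0,"tz":0,"ax":0,"ay":0,"az":0},
  {"tx":0,"ty":0,"tz":0,"ax":0,"ay":0,"az":0},
])

```text
time: 5.55
eef_pos: [0.4616, 0.2093, 0.1145]
orientation: [0.733, 0.68, 0.002, 0.0]
ft_force: [0.7, 2.7, -9.0]
grip_width: 0.0254
finger_force: 45.0
```

Request:
drive_tool([
  {"tx":0,"ty":0,"tz":-0.005,"ax":0,"ay":0,"az":0},
  {"tx":0,"ty":0,"tz":-0.006,"ax":0,"ay":0,"az":0},
  {"tx":0,"ty":0,"tz":-0.006,"ax":0,"ay":0,"az":0},
  {"tx":0,"ty":0,"tz":-0.006,"ax":0,"ay":0,"az":0},
  {"tx":0,"ty":0,"tz":-0.006,"ax":0,"ay":0,"az":0},
  {"tx":0,"ty":0,"tz":-0.004,"ax":0,"ay":0,"az":0},
  {"tx":0,"ty":0,"tz":-0.002,"ax":0,"ay":0,"az":0},
  {"tx":0,"ty":0,"tz":0,"ax":0,"ay":0,"az":0},
  {"tx":0,"ty":0,"tz":0,"ax":0,"ay":0,"az":0},
])

```text
time: 6.45
eef_pos: [0.4623, 0.2102, 0.0802]
orientation: [0.732, 0.681, 0.003, 0.001]
ft_force: [0.3, 8.1, 3.8]
grip_width: 0.0254
finger_force: 45.0
```

Request:
drive_tool([
  {"tx":0,"ty":0,"tz":0,"ax":0,"ay":0,"az":0},
  {"tx":0,"ty":0,"tz":0,"ax":0,"ay":0,"az":0},
  {"tx":0,"ty":0,"tz":0,"ax":0,"ay":0,"az":0},
  {"tx":0,"ty":0,"tz":0,"ax":0,"ay":0,"az":0},
  {"tx":0,"ty":0,"tz":0.02,"ax":0,"ay":0,"az":0},
  {"tx":0,"ty":0,"tz":0.04,"ax":0,"ay":0,"az":0},
  {"tx":0,"ty":0,"tz":0.04,"ax":0,"ay":0,"az":0},
  {"tx":0,"ty":0,"tz":0,"ax":0,"ay":0,"az":0},
], fingers=0.35)

```text
time: 7.25
eef_pos: [0.4635, 0.2093, 0.1841]
orientation: [0.732, 0.682, 0.004, 0.003]
ft_force: [0.7, 0.2, -0.4]
grip_width: 0.06
finger_force: 0.0
```

```bash
python3 - <<'E'
from h import *
s=snapshot("scene");cv2.imwrite("pics/scene1.png",cv2.resize(s["pixels"][110:310,190:400],None,fx=3,fy=3))
E
```

```text
(no output)
```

View pics/scene1.png

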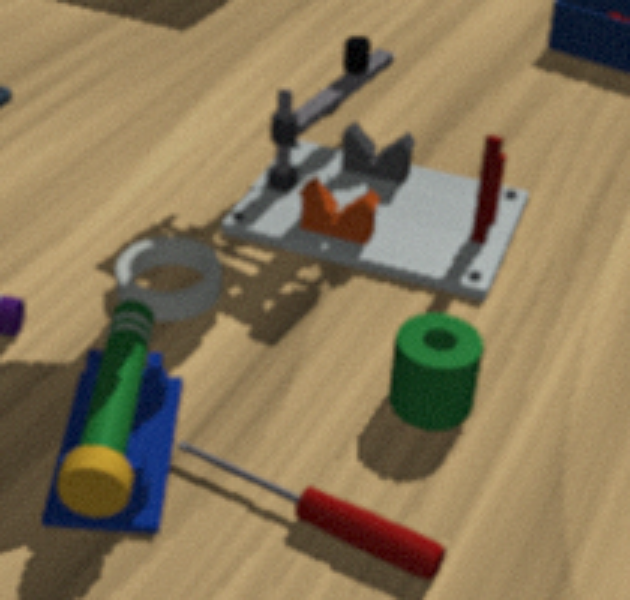

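The bar is now aside and down at (340,80), and both V-blocks are free. The green handle lies undisturbed in the rest, with its yellow pommel at (95,480). On to the handle.

Request:
drive_tool([
  {"tx":0.0039,"ty":-0.0415,"tz":0,"ax":0,"ay":0.07,"az":0.3135},
  {"tx":0.0039,"ty":-0.0415,"tz":0,"ax":0,"ay":0,"az":0.3135},
  {"tx":0.0039,"ty":-0.0415,"tz":0,"ax":0,"ay":0,"az":0.3135},
  {"tx":0.0039,"ty":-0.0415,"tz":0,"ax":0,"ay":0,"az":0.3135},
  {"tx":0.0039,"ty":-0.0415,"tz":0,"ax":0,"ay":0,"az":0.3135},
  {"tx":0.0039,"ty":-0.0415,"tz":0,"ax":0,"ay":0,"az":0.3135},
  {"tx":0.0039,"ty":-0.0415,"tz":0,"ax":0,"ay":0,"az":0.3135},
  {"tx":0.0039,"ty":-0.0415,"tz":0,"ax":0,"ay":0,"az":0.3135},
  {"tx":0.0039,"ty":-0.0415,"tz":0,"ax":0,"ay":0,"az":0.3135},
  {"tx":0.0039,"ty":-0.0415,"tz":0,"ax":0,"ay":0,"az":0.3135},
  {"tx":0.0039,"ty":-0.0415,"tz":0,"ax":0,"ay":0,"az":0.3135},
  {"tx":0.0039,"ty":-0.0415,"tz":0,"ax":0,"ay":0,"az":0.3135},
])

```text
time: 8.5
eef_pos: [0.5058, -0.2905, 0.1768]
orientation: [0.529, 0.849, -0.004, -0.004]
ft_force: [0.3, -0.5, -0.4]
grip_width: 0.0604
finger_force: 0.0
```

Request:
drive_tool([
  {"tx":0,"ty":0,"tz":-0.04,"ax":0,"ay":0,"az":0},
  {"tx":0,"ty":0,"tz":-0.04,"ax":0,"ay":0,"az":0},
  {"tx":0,"ty":0,"tz":0,"ax":0,"ay":0,"az":0},
  {"tx":0,"ty":0,"tz":0,"ax":0,"ay":0,"az":0},
])

```text
time: 8.9
eef_pos: [0.5058, -0.2886, 0.0976]
orientation: [0.529, 0.848, -0.004, -0.004]
ft_force: [0.6, 0.1, 0.8]
grip_width: 0.0605
finger_force: 0.0
```

Request:
drive_tool([
  {"tx":0.0042,"ty":-0.0004,"tz":-0.01,"ax":0,"ay":-0.08,"az":0},
  {"tx":0,"ty":0,"tz":-0.02,"ax":0,"ay":0,"az":0},
  {"tx":0,"ty":0,"tz":-0.02,"ax":0,"ay":0,"az":0},
  {"tx":0,"ty":0,"tz":-0.016,"ax":0,"ay":0,"az":0},
  {"tx":0,"ty":0,"tz":0,"ax":0,"ay":0,"az":0},
  {"tx":0,"ty":0,"tz":0,"ax":0,"ay":0,"az":0},
])

```text
time: 9.5
eef_pos: [0.5119, -0.29, 0.0339]
orientation: [0.529, 0.849, -0.001, 0.003]
ft_force: [-0.6, -0.7, -0.4]
grip_width: 0.0602
finger_force: 0.0
```

Request:
drive_tool([
  {"tx":0,"ty":0,"tz":0,"ax":0,"ay":0,"az":0},
  {"tx":0,"ty":0,"tz":0,"ax":0,"ay":0,"az":0},
  {"tx":0,"ty":0,"tz":0,"ax":0,"ay":0,"az":0},
  {"tx":0,"ty":0,"tz":0,"ax":0,"ay":0,"az":0},
  {"tx":0,"ty":0,"tz":0,"ax":0,"ay":0,"az":0},
], fingers=1, squeeze=35)

```text
time: 10.0
eef_pos: [0.5111, -0.2898, 0.0331]
orientation: [0.529, 0.848, -0.001, 0.003]
ft_force: [0.1, 0.4, 2.6]
grip_width: 0.0314
finger_force: 35.0
```

Request:
drive_tool([
  {"tx":0,"ty":0,"tz":0.02,"ax":0,"ay":0,"az":0},
  {"tx":0,"ty":0,"tz":0.035,"ax":0,"ay":0,"az":0},
  {"tx":0,"ty":0,"tz":0.035,"ax":0,"ay":0,"az":0},
  {"tx":0.0017,"ty":0.0397,"tz":0,"ax":0,"ay":0,"az":-0.279},
  {"tx":0.0017,"ty":0.0397,"tz":0,"ax":0,"ay":0,"az":-0.279},
  {"tx":0.0017,"ty":0.0397,"tz":0,"ax":0,"ay":0,"az":-0.279},
  {"tx":0.0017,"ty":0.0397,"tz":0,"ax":0,"ay":0,"az":-0.279},
  {"tx":0.0017,"ty":0.0397,"tz":0,"ax":0,"ay":0,"az":-0.279},
  {"tx":0.0017,"ty":0.0397,"tz":0,"ax":0,"ay":0,"az":-0.279},
  {"tx":0.0017,"ty":0.0397,"tz":0,"ax":0,"ay":0,"az":-0.279},
  {"tx":0.0017,"ty":0.0397,"tz":0,"ax":0,"ay":0,"az":-0.279},
])

```text
time: 11.1
eef_pos: [0.524, 0.0296, 0.1224]
orientation: [0.655, 0.755, -0.002, 0.002]
ft_force: [2.1, -0.2, -2.3]
grip_width: 0.0311
finger_force: 35.0
```

Request:
drive_tool([
  {"tx":0.0015,"ty":0.0398,"tz":0,"ax":0,"ay":0,"az":-0.279},
  {"tx":0,"ty":0,"tz":0,"ax":0,"ay":0,"az":0},
  {"tx":0,"ty":0,"tz":0,"ax":0,"ay":0,"az":0},
  {"tx":0,"ty":0,"tz":0,"ax":0,"ay":0,"az":0},
])

```text
time: 11.5
eef_pos: [0.5259, 0.0671, 0.1224]
orientation: [0.669, 0.743, -0.002, 0.002]
ft_force: [0.1, -0.0, -1.5]
grip_width: 0.0313
finger_force: 35.0
```

```bash
cat > m3.py <<'E'
from h import *
import sys
from scipy.optimize import least_squares
s=snapshot("scene");cv2.imwrite(f"pics/{sys.argv[1]}.png",cv2.resize(s["pixels"][110:260,230:400],None,fx=4,fy=4));w=world(s);h=cv2.cvtColor(s["pixels"],cv2.COLOR_BGR2HSV);H,S,V=h[...,0].astype(int),h[...,1],h[...,2]
box=lambda x0,x1,y0,y1,z0,z1:(w[...,0]>x0)&(w[...,0]<x1)&(w[...,1]>y0)&(w[...,1]<y1)&(w[...,2]>z0)&(w[...,2]<z1)
p=w[(H>45)&(H<80)&(S>100)&box(.46,.6,-.06,.2,.03,.2)]
f=lambda q:np.linalg.norm(np.cross(p-[q[0],.05,q[1]],[q[2],1,q[3]])/np.sqrt(1+q[2]**2+q[3]**2),axis=1)-.016
q=least_squares(f,[.526,p[:,2].mean()-.01,-.1,0],loss="soft_l1",f_scale=.001).x
y=w[(H>18)&(H<32)&(S>150)&box(.46,.6,-.06,.1,.03,.2)]
a=np.array([q[2],1,q[3]]);a/=np.linalg.norm(a);J=np.array([.5246,.0825])
print("n",len(p),"axis x,z at y=.05",q[:2].round(4),"yaw",np.degrees(np.arctan(-q[2])).round(2),"pitch",np.degrees(q[3]).round(2),"rms",np.std(f(q)))
print("yellow along jig y",np.percentile((y[:,:2]-J)@[-.1045,.9945],[2,98]).round(4),"green",np.percentile((p[:,:2]-J)@[-.1045,.9945],[1,99]).round(4),"axis jigx",((np.array([q[0],.05])-J)@[.9945,.1045]).round(4),len(y))
print(state()["eef_pos"],state()["orientation"])
E
python3 m3.py hold
```

```text
n 170 axis x,z at y=.05 [0.5272 0.1361] yaw 5.53 pitch -0.02 rms 0.007925595411080918
yellow along jig y [-0.0945 -0.0749] green [-0.053   0.1212] axis jigx -0.0008 281
[0.52597004 0.0667474  0.12245451] [ 0.66954434  0.74276667 -0.00197874  0.00203115]
```

View pics/hold.png

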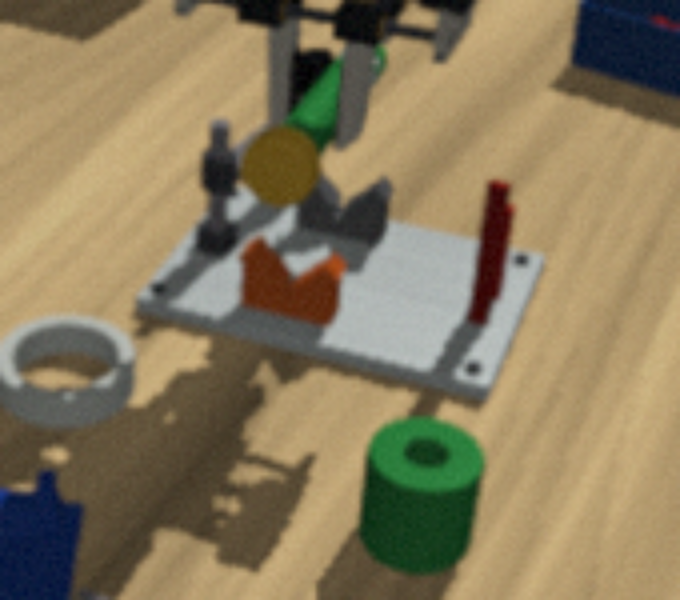

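The handle hangs level above the V-blocks. The yellow pommel at (282,165) is outside the orange block at (290,280), and the fit puts its shoulder about 7 mm clear of the face. Lowering.

Request:
drive_tool([
  {"tx":0,"ty":0,"tz":-0.03,"ax":0,"ay":0,"az":0},
  {"tx":0,"ty":0,"tz":-0.025,"ax":0,"ay":0,"az":0},
  {"tx":0,"ty":0,"tz":-0.015,"ax":0,"ay":0,"az":0},
  {"tx":0,"ty":0,"tz":-0.004,"ax":0,"ay":0,"az":0},
  {"tx":0,"ty":0,"tz":0,"ax":0,"ay":0,"az":0},
  {"tx":0,"ty":0,"tz":0,"ax":0,"ay":0,"az":0},
])

```text
time: 12.15
eef_pos: [0.5269, 0.0671, 0.0495]
orientation: [0.67, 0.743, -0.001, 0.003]
ft_force: [0.8, -0.8, -1.6]
grip_width: 0.0311
finger_force: 35.0
```

Request:
drive_tool([
  {"tx":0,"ty":0,"tz":-0.002,"ax":0,"ay":0,"az":0},
  {"tx":0,"ty":0,"tz":-0.002,"ax":0,"ay":0,"az":0},
  {"tx":0,"ty":0,"tz":0,"ax":0,"ay":0,"az":0},
  {"tx":0,"ty":0,"tz":0,"ax":0,"ay":0,"az":0},
])

```text
time: 12.55
eef_pos: [0.5261, 0.0679, 0.0448]
orientation: [0.669, 0.743, -0.002, 0.002]
ft_force: [0.9, 0.4, -2.5]
grip_width: 0.0313
finger_force: 35.0
```

Request:
drive_tool([
  {"tx":0,"ty":0,"tz":-0.001,"ax":0,"ay":0,"az":0},
  {"tx":0,"ty":0,"tz":-0.001,"ax":0,"ay":0,"az":0},
  {"tx":0,"ty":0,"tz":-0.001,"ax":0,"ay":0,"az":0},
  {"tx":0,"ty":0,"tz":0,"ax":0,"ay":0,"az":0},
  {"tx":0,"ty":0,"tz":0,"ax":0,"ay":0,"az":0},
])

```text
time: 13.05
eef_pos: [0.5274, 0.0678, 0.0424]
orientation: [0.669, 0.743, -0.001, 0.003]
ft_force: [3.5, 1.2, 5.0]
grip_width: 0.0307
finger_force: 35.0
```

Request:
drive_tool([
  {"tx":0.001,"ty":0,"tz":0,"ax":0,"ay":0,"az":0},
  {"tx":-0.0002,"ty":0.002,"tz":0,"ax":0,"ay":0,"az":0},
  {"tx":-0.0002,"ty":0.002,"tz":0,"ax":0,"ay":0,"az":0},
  {"tx":-0.0001,"ty":0.001,"tz":0,"ax":0,"ay":0,"az":0},
  {"tx":0,"ty":0,"tz":0,"ax":0,"ay":0,"az":0},
  {"tx":0,"ty":0,"tz":0,"ax":0,"ay":0,"az":0},
])

```text
time: 13.65
eef_pos: [0.5273, 0.072, 0.042]
orientation: [0.669, 0.743, -0.002, 0.003]
ft_force: [2.6, -4.4, 4.8]
grip_width: 0.031
finger_force: 35.0
```

Request:
drive_tool([
  {"tx":0.0003,"ty":0.001,"tz":0,"ax":0,"ay":0,"az":0},
  {"tx":0,"ty":0.001,"tz":0,"ax":0,"ay":0,"az":0},
  {"tx":0,"ty":0,"tz":0,"ax":0,"ay":0,"az":0},
  {"tx":0,"ty":0,"tz":0,"ax":0,"ay":0,"az":0},
])

```text
time: 14.05
eef_pos: [0.5272, 0.0737, 0.042]
orientation: [0.669, 0.743, -0.002, 0.003]
ft_force: [1.5, -4.8, 5.9]
grip_width: 0.031
finger_force: 35.0
```

Still sliding (4.8 N is friction). Continuing until contact.

Request:
drive_tool([
  {"tx":0,"ty":0.001,"tz":0,"ax":0,"ay":0,"az":0},
  {"tx":0,"ty":0.001,"tz":0,"ax":0,"ay":0,"az":0},
  {"tx":0,"ty":0,"tz":0,"ax":0,"ay":0,"az":0},
  {"tx":0,"ty":0,"tz":0,"ax":0,"ay":0,"az":0},
])

```text
time: 14.45
eef_pos: [0.5271, 0.0742, 0.042]
orientation: [0.669, 0.743, -0.003, 0.004]
ft_force: [0.1, -11.3, 6.5]
grip_width: 0.0313
finger_force: 35.0
```

Request:
drive_tool([
  {"tx":0,"ty":0,"tz":0,"ax":0,"ay":0,"az":0},
  {"tx":0,"ty":0,"tz":0,"ax":0,"ay":0,"az":0},
  {"tx":0,"ty":0,"tz":0,"ax":0,"ay":0,"az":0},
  {"tx":0,"ty":0,"tz":0,"ax":0,"ay":0,"az":0},
  {"tx":0,"ty":0,"tz":0,"ax":0,"ay":0,"az":0},
], fingers=0.35)

```text
time: 14.95
eef_pos: [0.5264, 0.0771, 0.0414]
orientation: [0.669, 0.743, -0.002, 0.002]
ft_force: [0.2, 0.4, 0.0]
grip_width: 0.0602
finger_force: 0.0
```

Request:
drive_tool([
  {"tx":0,"ty":0,"tz":0.02,"ax":0,"ay":0,"az":0},
  {"tx":0,"ty":0,"tz":0.04,"ax":0,"ay":0,"az":0},
  {"tx":0,"ty":0,"tz":0.04,"ax":0,"ay":0,"az":0},
  {"tx":-0.015,"ty":0.035,"tz":0.04,"ax":0,"ay":0,"az":-0.25},
  {"tx":-0.015,"ty":0.035,"tz":0,"ax":0,"ay":0,"az":-0.25},
  {"tx":-0.015,"ty":0.035,"tz":0,"ax":0,"ay":0,"az":-0.25},
  {"tx":-0.02,"ty":0.03,"tz":0,"ax":0,"ay":0,"az":-0.25},
  {"tx":0,"ty":0,"tz":0,"ax":0,"ay":0,"az":-0.26},
  {"tx":0,"ty":0,"tz":0,"ax":0,"ay":0,"az":0},
  {"tx":0,"ty":0,"tz":0,"ax":0,"ay":0,"az":0},
])

```text
time: 15.95
eef_pos: [0.4633, 0.2084, 0.1778]
orientation: [0.731, 0.682, -0.002, 0.002]
ft_force: [0.1, -1.1, 0.3]
grip_width: 0.0604
finger_force: 0.0
```

```bash
python3 m3.py seat
```

```text
n 272 axis x,z at y=.05 [0.5295 0.0553] yaw 5.77 pitch 0.31 rms 0.0025655926662670214
yellow along jig y [-0.0876 -0.0656] green [-0.0482  0.0948] axis jigx 0.0015 254
[0.46352839 0.20815386 0.17780231] [ 0.73177492  0.68154083 -0.00190368  0.00198339]
```

View pics/seat.png

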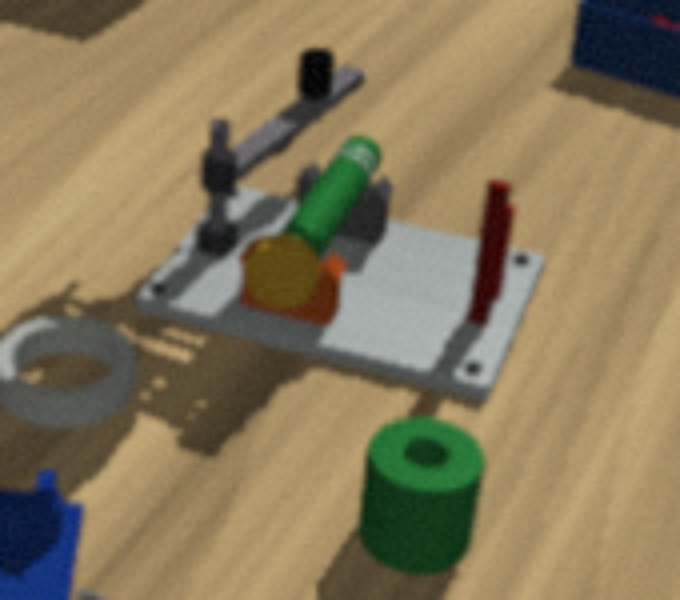

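The handle is seated: axis at 55 mm, level, and the shoulder at about -65.6 mm against the orange block (pommel at (285,270)). Now back to the knob at (315,75).

Request:
drive_tool([
  {"tx":-0.001,"ty":0.0016,"tz":-0.02,"ax":0,"ay":0,"az":0},
  {"tx":0,"ty":0,"tz":-0.03,"ax":0,"ay":0,"az":0},
  {"tx":0,"ty":0,"tz":-0.025,"ax":0,"ay":0,"az":0},
  {"tx":0,"ty":0,"tz":-0.015,"ax":0,"ay":0,"az":0},
  {"tx":0,"ty":0,"tz":-0.008,"ax":0,"ay":0,"az":0},
  {"tx":0,"ty":0,"tz":0,"ax":0,"ay":0,"az":0},
])

```text
time: 16.6
eef_pos: [0.462, 0.2094, 0.0789]
orientation: [0.732, 0.681, -0.003, 0.001]
ft_force: [0.9, 0.2, 0.1]
grip_width: 0.0609
finger_force: 0.0
```

Request:
drive_tool([
  {"tx":0,"ty":0,"tz":0,"ax":0,"ay":0,"az":0},
  {"tx":0,"ty":0,"tz":0,"ax":0,"ay":0,"az":0},
  {"tx":0,"ty":0,"tz":0,"ax":0,"ay":0,"az":0},
  {"tx":0,"ty":0,"tz":0,"ax":0,"ay":0,"az":0},
  {"tx":0,"ty":0,"tz":0,"ax":0,"ay":0,"az":0},
  {"tx":0,"ty":0,"tz":0,"ax":0,"ay":0,"az":0},
], fingers=1, squeeze=50)

```text
time: 17.2
eef_pos: [0.4624, 0.2102, 0.0801]
orientation: [0.732, 0.681, -0.002, 0.002]
ft_force: [-0.1, 0.5, 0.8]
grip_width: 0.0251
finger_force: 50.0
```

Request:
drive_tool([
  {"tx":0,"ty":0,"tz":0.005,"ax":0,"ay":0,"az":0},
  {"tx":0,"ty":0,"tz":0.006,"ax":0,"ay":0,"az":0},
  {"tx":0,"ty":0,"tz":0.006,"ax":0,"ay":0,"az":0},
  {"tx":0,"ty":0,"tz":0.006,"ax":0,"ay":0,"az":0},
  {"tx":0,"ty":0,"tz":0.006,"ax":0,"ay":0,"az":0},
  {"tx":0,"ty":0,"tz":0.006,"ax":0,"ay":0,"az":0},
  {"tx":0,"ty":0,"tz":0,"ax":0,"ay":0,"az":0},
  {"tx":0,"ty":0,"tz":0,"ax":0,"ay":0,"az":0},
])

```text
time: 18.0
eef_pos: [0.4614, 0.2094, 0.1147]
orientation: [0.732, 0.681, -0.003, 0.002]
ft_force: [-1.5, -6.2, -10.6]
grip_width: 0.0248
finger_force: 50.0
```

```bash
python3 - <<'E'
import numpy as np
t=np.radians(85.5-6.5*np.arange(12));P=.135*np.c_[np.cos(t),np.sin(t)];print(np.diff(P,axis=0).round(4).tolist(), 6.5/8, P[-1]+[.4503,.075])
E
```

```text
[[0.0152, -0.0021], [0.0148, -0.0038], [0.0143, -0.0054], [0.0136, -0.007], [0.0127, -0.0085], [0.0117, -0.0099], [0.0105, -0.0111], [0.0092, -0.0123], [0.0077, -0.0132], [0.0062, -0.014], [0.0045, -0.0146]] 0.8125 [0.58128992 0.10765946]
```

Request:
drive_tool([
  {"tx":0.0152,"ty":-0.0033,"tz":0,"ax":0,"ay":0,"az":-0.8125},
  {"tx":0.0148,"ty":-0.0038,"tz":0,"ax":0,"ay":0,"az":-0.8125},
  {"tx":0.0143,"ty":-0.0054,"tz":0,"ax":0,"ay":0,"az":-0.8125},
  {"tx":0.0136,"ty":-0.007,"tz":0,"ax":0,"ay":0,"az":-0.8125},
  {"tx":0.0127,"ty":-0.0085,"tz":0,"ax":0,"ay":0,"az":-0.8125},
  {"tx":0.0117,"ty":-0.0099,"tz":0,"ax":0,"ay":0,"az":-0.8125},
  {"tx":0.0105,"ty":-0.0111,"tz":0,"ax":0,"ay":0,"az":-0.8125},
  {"tx":0.0092,"ty":-0.0123,"tz":0,"ax":0,"ay":0,"az":-0.8125},
  {"tx":0.0077,"ty":-0.0132,"tz":0,"ax":0,"ay":0,"az":-0.8125},
  {"tx":0.0062,"ty":-0.014,"tz":0,"ax":0,"ay":0,"az":-0.8125},
  {"tx":0,"ty":0,"tz":0,"ax":0,"ay":0,"az":0},
  {"tx":0,"ty":0,"tz":0,"ax":0,"ay":0,"az":0},
])

```text
time: 19.2
eef_pos: [0.5766, 0.1219, 0.1141]
orientation: [0.983, 0.183, -0.004, 0.0]
ft_force: [-4.7, -1.1, -10.5]
grip_width: 0.0253
finger_force: 50.0
```

Request:
drive_tool([
  {"tx":0.0037,"ty":-0.0149,"tz":0,"ax":0,"ay":0,"az":-0.8125},
  {"tx":0.0028,"ty":-0.011,"tz":0,"ax":0,"ay":0,"az":-0.7},
  {"tx":0,"ty":0,"tz":0,"ax":0,"ay":0,"az":0},
  {"tx":0,"ty":0,"tz":0,"ax":0,"ay":0,"az":0},
])

```text
time: 19.6
eef_pos: [0.5832, 0.096, 0.1144]
orientation: [0.997, 0.078, -0.004, 0.0]
ft_force: [-5.0, -0.7, -11.2]
grip_width: 0.025
finger_force: 50.0
```

Request:
drive_tool([
  {"tx":0.0002,"ty":-0.0035,"tz":0,"ax":0,"ay":0,"az":-0.18},
  {"tx":0.0002,"ty":-0.003,"tz":0,"ax":0,"ay":0,"az":-0.16},
  {"tx":0,"ty":0,"tz":0,"ax":0,"ay":0,"az":0},
  {"tx":0,"ty":0,"tz":0,"ax":0,"ay":0,"az":0},
])

```text
time: 20.0
eef_pos: [0.5839, 0.0895, 0.1146]
orientation: [0.999, 0.054, -0.004, 0.0]
ft_force: [-4.7, -1.7, -9.3]
grip_width: 0.0256
finger_force: 50.0
```

Request:
drive_tool([
  {"tx":0,"ty":-0.0006,"tz":0,"ax":0,"ay":0,"az":-0.02},
  {"tx":0,"ty":0,"tz":-0.005,"ax":0,"ay":0,"az":0},
  {"tx":0,"ty":0,"tz":-0.006,"ax":0,"ay":0,"az":0},
  {"tx":0,"ty":0,"tz":-0.006,"ax":0,"ay":0,"az":0},
  {"tx":0,"ty":0,"tz":-0.004,"ax":0,"ay":0,"az":0},
  {"tx":0,"ty":0,"tz":0,"ax":0,"ay":0,"az":0},
  {"tx":0,"ty":0,"tz":0,"ax":0,"ay":0,"az":0},
])

```text
time: 20.7
eef_pos: [0.5841, 0.089, 0.0937]
orientation: [0.999, 0.052, -0.004, 0.0]
ft_force: [-5.6, -0.7, -8.9]
grip_width: 0.0254
finger_force: 50.0
```

Request:
drive_tool([
  {"tx":0,"ty":0,"tz":-0.002,"ax":0,"ay":0,"az":0},
  {"tx":0,"ty":0,"tz":-0.001,"ax":0,"ay":0,"az":0},
  {"tx":0,"ty":0,"tz":-0.001,"ax":0,"ay":0,"az":0},
  {"tx":0,"ty":0,"tz":-0.001,"ax":0,"ay":0,"az":0},
  {"tx":0,"ty":0,"tz":0,"ax":0,"ay":0,"az":0},
  {"tx":0,"ty":0,"tz":0,"ax":0,"ay":0,"az":0},
])

```text
time: 21.3
eef_pos: [0.5849, 0.089, 0.0914]
orientation: [0.999, 0.052, -0.002, 0.0]
ft_force: [-9.0, 0.3, 5.8]
grip_width: 0.025
finger_force: 50.0
```

Request:
drive_tool([
  {"tx":-0.0015,"ty":0,"tz":0,"ax":0,"ay":0,"az":0},
  {"tx":0,"ty":0,"tz":0,"ax":0,"ay":0,"az":0},
  {"tx":0,"ty":0,"tz":0,"ax":0,"ay":0,"az":0},
])

```text
time: 21.6
eef_pos: [0.5847, 0.089, 0.0918]
orientation: [0.999, 0.052, -0.001, 0.0]
ft_force: [-6.5, 0.2, 4.5]
grip_width: 0.0251
finger_force: 50.0
```

Request:
drive_tool([
  {"tx":0,"ty":0,"tz":0,"ax":0,"ay":0,"az":0},
  {"tx":0,"ty":0,"tz":0,"ax":0,"ay":0,"az":0},
  {"tx":0,"ty":0,"tz":0,"ax":0,"ay":0,"az":0},
  {"tx":0,"ty":0,"tz":0,"ax":0,"ay":0,"az":0},
  {"tx":0,"ty":0,"tz":0.02,"ax":0,"ay":0,"az":0},
  {"tx":0,"ty":0,"tz":0.04,"ax":0,"ay":0,"az":0},
  {"tx":0,"ty":0,"tz":0.04,"ax":0,"ay":0,"az":0},
  {"tx":-0.03,"ty":0,"tz":0.04,"ax":0,"ay":0,"az":0},
  {"tx":-0.03,"ty":0,"tz":0.04,"ax":0,"ay":0,"az":0},
  {"tx":0,"ty":0,"tz":0,"ax":0,"ay":0,"az":0},
  {"tx":0,"ty":0,"tz":0,"ax":0,"ay":0,"az":0},
], fingers=0.35)

```text
time: 22.7
eef_pos: [0.5241, 0.0886, 0.2703]
orientation: [0.999, 0.052, -0.001, 0.0]
ft_force: [0.1, -1.0, -0.4]
grip_width: 0.0603
finger_force: 0.0
```

```bash
python3 m3.py final; python3 - <<'E'
from h import *
s=snapshot("scene");w=world(s)
for n,b in dict(bar=(.5,.57,.06,.115,.07,.1),knobtop=(.565,.6,.07,.11,.105,.14)).items():
    m=(w[...,0]>b[0])&(w[...,0]<b[1])&(w[...,1]>b[2])&(w[...,1]<b[3])&(w[...,2]>b[4])&(w[...,2]<b[5]);print(n,m.sum(),np.percentile(w[m],[5,50,95],axis=0).round(4).tolist())
E
```

```text
n 173 axis x,z at y=.05 [0.5294 0.0553] yaw 5.69 pitch 0.03 rms 0.012995005588544953
yellow along jig y [-0.0879 -0.0572] green [-0.0481  0.0938] axis jigx 0.0014 263
[0.52378969 0.08856078 0.26869244] [ 9.98662335e-01  5.16557218e-02 -2.26783695e-03  2.90449121e-04]
bar 199 [[0.5042, 0.0704, 0.0711], [0.5348, 0.077, 0.0809], [0.5665, 0.0927, 0.083]]
knobtop 80 [[0.5772, 0.076, 0.1063], [0.5886, 0.082, 0.1165], [0.5988, 0.0965, 0.1194]]
```

View pics/final.png

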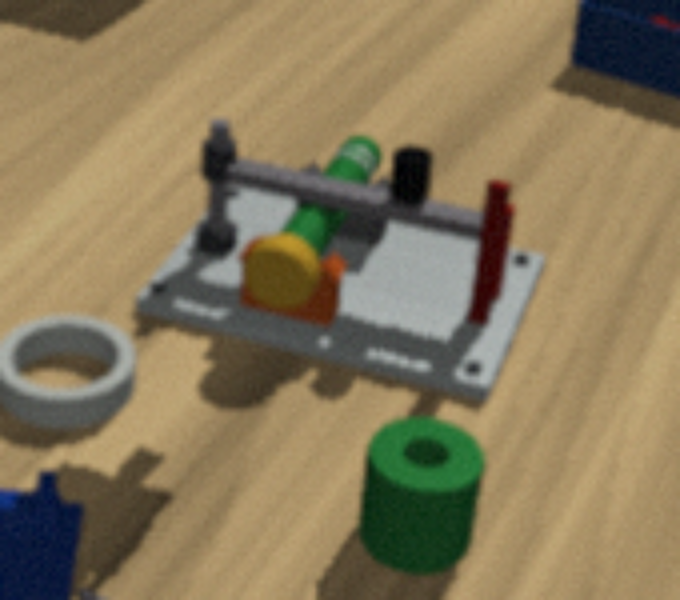

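The picture shows the bar across the handle and between the red uprights at (490,225), with its top at about 83 mm (lift 0.010). The pommel at (285,270) is still snug, and the tape and foam roll are undisturbed. Handing in.

```bash
python3 -c "
from station import *
print(hand_in())"
```

```text
the job is handed in; nothing more can be done
None
```

The green handle is clamped: it lies in the V-blocks with its pommel shoulder against the orange block, the bar is behind its catch and bearing on it, and the job was handed in at about 23 s (no verdict was returned).

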